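Lock a bayonet filter cartridge into a countertop water filter

TASK

Fit the new water filter cartridge into the filter base by the sink: let its two lugs into the slots of the base's collar, push it down gently against the spring, twist it clockwise as far as its locking place without forcing it, and let the spring lift it into its locking notch, then release it. Keep the cartridge upright, never lean hard on the filter base, and leave the glasses, the lemon and the polish tin where they are.

Things in the scene. Friction and masses are not known exactly. Their poses are not given: they have to be found in the camera images.
- cartridge: Loose cartridge, 150 g +-20%, standing on its nose; origin: centre of underside, z up. White nose, radius 20, z=0 to 41 (lowest 5 tapered to radius 16). Two orange lugs on +x and -x, z=12 to 17, 8 wide, out to radius 28. White can with blue band, radius 33, z=40 to 78. Blue grip bar on top, 46 long (x, in line with the lugs), 16 thick (y), z=78 to 112. Same after half a turn.
- filter_base: Fixed round white filter base, 120 across at the foot, 60 high, with a grey bayonet collar in its top. Origin: centre of its underside, z up; x points to the side with two blue-capped hose stubs, a blue badge is at -x.
- collar_mouth (a point): Centre of the collar's top face, z=60 in the base. Bore radius 21.5; two opposite lug slots, 12 wide, an orange dot outside each. The slot line is turned 0.18 to 0.45 rad away from the base's x (not measured: see or feel it; the collar stays put). Lugs beside the slots land on the collar: cartridge origin 48 above the base's. In the slots (play +-0.08 rad if centred) it goes lower.
- valve_seat (a point): Centre of the sprung plate that the nose meets, z=46 in the base, 700 N/m: 6 N with the cartridge's origin at 38, 9 N at 33, 13 N at 28 (hard end). With the cartridge's origin below 33 (best 29 to 32) the lugs pass under the collar's teeth: it then turns clockwise (from above) 1.15 rad from slot middle to notch middle, hard stop 0.11 rad further. Anticlockwise is blocked.
- locked_height (a point): Point on the base's axis, z=38 in the base: here lies the cartridge's origin once the spring has lifted the lugs into the collar's notches, 5 deep (locked).
- tumbler: Clear glass tumbler, 80 across, 88 high, loose bystander near the work; origin at the centre of its underside.
- wine_glass: Stemmed wine glass, 81 across, 201 high, loose bystander behind the work; origin at the centre of its underside.
- lemon: Lemon, 71x53x51, loose bystander in front; origin at its underside.
- polish_tin: Round green and white tin, 67 across, 44 high, loose bystander on the right; origin at the centre of its underside.
There are look-alikes about, which are no part of the job. Leave any green look-alike of the cartridge alone.

How it is judged:
By the outcome, as a careful person would: the job done as asked, in the order asked, and still so for the second after the job is handed in, with the robot touching nothing.
It also fails if it takes over 61 s, if anything falls off the work surface, if the arm or the gripper's body presses on something with over 40 N, if the wrist force passes 120 N, or if a joint passes its speed limit or range.

ROBOT

A 6-joint arm with a two-finger parallel gripper is mounted at the origin on a cart in front of the work surface, level with it; the furniture and walls round the work are solid. World frame = base frame: x ahead of the robot, y to its left, z up, the work surface at z = 0. Lengths are in m, angles in rad, forces in N, time in s.
With the tool pointing down it reaches from about 0.25 to 0.725 m from the base axis. Payload 4 kg.
Tool frame: the origin (TCP) lies on the centre line of the jaws, within the pads' length; the fingertips stand ahead of it and the grasp point (between the pads) lies 11 mm behind it (bot.tip_extent is the z of the fingertips in the tool frame, in m); z points along the fingers, y is the direction in which the jaws open and shut (so a half turn about z gives the same grasp; the last joint's range is limited). The gripper opens to 85 mm and grips with 20 to 120 N. Pads are 22 mm wide; open, the fingers measure 114 mm over their backs; the gripper's body (76 mm by 85 mm) begins 54 mm behind the grasp point. The pads swing forward as they close: fully open they stand 13 mm farther back than shut.
Start: joints at [1.218, 0.241, 0.005, 1.335, 0, 1.571], TCP at [0.173, 0.469, 0.239] pointing down, gripper open.
Joint ranges: [-2.72, 2.72], [-1.05, 1.87], [-1.09, 1.28], [-1.99, 2.15], [-1.42, 1.44], [-3.14, 3.14]. Speed limits (rad/s): [2.79, 2.79, 3.14, 3.14, 3.14, 3.14].

INTERFACE

Orientations are given as a unit quaternion [x, y, z, w].
In Python, from workcell import bot gives the robot as it stands.
- The arm moves only by the shell command python3 -m jog 'ROWS'. ROWS is JSON, a list that holds one entry, the list of rows, each a list of 7 numbers: the shift along the world's x, y, z in m, then the turn, a rotation vector about the world's x, y, z in degrees, then the closure in counts, from 0 (fully open) to 255 (shut). In form: [[[tx, ty, tz, ax, ay, az, fingers], ...]]. A call has 1 to 10 rows; each row is the pose to reach, as a shift and turn from the pose commanded when the call began; what a row does not reach only later rows make up. A row lasts 1/12 s, in which the tool goes at most 41.7 mm and 7.16 degrees, less where a joint would pass 70% of its speed; a pose out of reach is approached as far as the arm can. A call with a gripper value outside its range is refused whole. The fingers move at their own pace and stop on an object; the grip force is fixed at half the most. Time passes only in rows, so rows that repeat a pose let the fingers close. It gives the time, the measured TCP pose, the force and the opening at its end, in the units of the state.
- bot.get_obs(): the state, without advancing time (a new reading comes with each control period).
- bot.camera(name): name is "scene" or "top"; returns the picture (480x640x3 uint8, blue, green, red); there is no depth.
- bot.camera_model(name): a dict with "K" (3x3 intrinsics, pixels), "k1" (the pictures are not rectified: a ray, as slopes to the right and down, at radius r is drawn at 1 + k1 r^2 times it, then the intrinsics apply), "T" (4x4, takes a point from camera to world coordinates). Camera axes: x right, y down, z forward; pixel columns grow to the right and rows downward; lengths in m; the calibration is good to about 2 mm. A picture is of the moment at which its call begins. camera_model takes no time and is no camera call.
- bot.job_done(): hands the job in, once; it reports no verdict.
The state is a dict: "clock": time; "joint_pos": joint angles; "joint_vel": joint speeds; "tau": joint torques, N m; "eef_pos": TCP position; "tool_rot": TCP orientation; "ft_force": force on the tool from outside, world axes, zero at the start; "ft_torque": the same for the moment, N m; "grip_width": finger opening in m.
Only numpy, scipy, OpenCV 4.12 (cv2) and the standard library are available. Lean on these libraries where they do the work, as an engineer would, in place of code of your own. Each camera call takes 0.05 s, during which the arm holds its last target. There are 200 camera calls.

## Working session

There is one attempt and no reset: what is moved stays moved. The work goes in short steps, Python scripts to look and compute and a shell command to move; the robot and the scene stay as the last step left them, time stands still between calls to the robot, and variables do not carry over. Pictures are saved under pics/ and viewed, about 8 in all and at most 12, crops included, and the job is handed in when it is done.

```bash
mkdir -p pics; python3 - <<'E'
from workcell import bot
import cv2,numpy as np
for n in("scene","top"):
    cv2.imwrite(f"pics/{n}0.png",bot.camera(n)); m=bot.camera_model(n); print(n,np.round(m["K"],1).tolist(),m["k1"],np.round(m["T"],3).tolist())
o=bot.get_obs();print({k:np.round(v,3).tolist() for k,v in o.items()},bot.tip_extent)
E
```

```text
scene [[435.3, 0.0, 323.1], [0.0, 435.3, 234.9], [0.0, 0.0, 1.0]] -0.08709077868168784 [[0.892, -0.219, 0.395, 0.067], [-0.452, -0.438, 0.778, -0.814], [0.002, -0.872, -0.489, 0.653], [0.0, 0.0, 0.0, 1.0]]
top [[453.9, 0.0, 313.2], [0.0, 453.9, 240.8], [0.0, 0.0, 1.0]] -0.03484275719952696 [[-0.004, -0.995, 0.104, 0.43], [-1.0, 0.005, 0.016, 0.112], [-0.016, -0.104, -0.994, 1.332], [0.0, 0.0, 0.0, 1.0]]
{'clock': 0.1, 'joint_pos': [1.218, 0.241, 0.004, 1.335, 0.0, 1.571], 'joint_vel': [-0.0, -0.001, 0.002, 0.001, 0.001, 0.0], 'tau': [0.0, -37.314, 25.301, 0.011, 0.0, -0.0], 'eef_pos': [0.173, 0.469, 0.238], 'tool_rot': [0.175, 0.984, -0.001, -0.0], 'ft_force': [-0.108, -0.054, -0.104], 'ft_torque': [-0.03, -0.064, -0.027], 'grip_width': 0.085} 0.008
```

View pics/scene0.png

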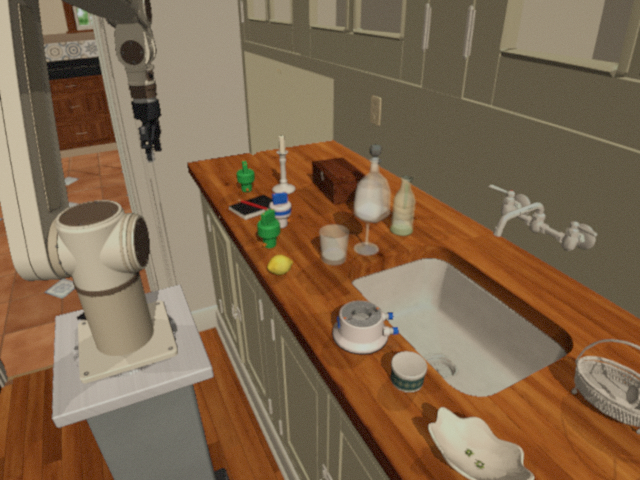

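View pics/top0.png

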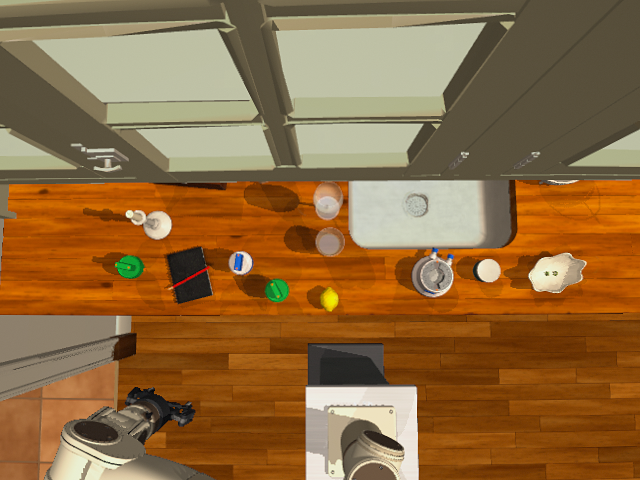

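Top view: the cartridge has its blue bar at about (238,263). The base is at about (434,276), with hose stubs at (435,252) and (450,257). There are green look-alikes at (130,267) and (277,290). Next I measure these and zoom in.

```bash
cat > h.py <<'E'
import cv2,numpy as np
from workcell import bot
def ray(n,px):
    m=bot.camera_model(n);T=np.array(m["T"])
    p=cv2.undistortPoints(np.array(px,float).reshape(-1,1,2),np.array(m["K"]),np.array([m["k1"],0,0,0,0]))[:,0]
    d=np.c_[p,np.ones(len(p))]@T[:3,:3].T
    return T[:3,3],d
def plane(n,px,z):
    c,d=ray(n,px);return c+d*((z-c[2])/d[:,2])[:,None]
def proj(n,P):
    m=bot.camera_model(n);T=np.linalg.inv(np.array(m["T"]))
    return cv2.projectPoints(np.array(P,float).reshape(-1,1,3),cv2.Rodrigues(T[:3,:3])[0],T[:3,3],np.array(m["K"]),np.array([m["k1"],0,0,0,0]))[0][:,0]
def two(p,q):
    (c,d),(e,f)=ray("top",[p]),ray("scene",[q]);d=d[0];f=f[0]
    s=np.linalg.lstsq(np.c_[d,-f],e-c,rcond=None)[0];a=c+s[0]*d;b=e+s[1]*f
    return (a+b)/2,np.linalg.norm(a-b)
def blobs(im,lo,hi,box,amin=6):
    x0,y0,x1,y1=box;h=cv2.cvtColor(im[y0:y1,x0:x1],cv2.COLOR_BGR2HSV);k=cv2.inRange(h,lo,hi)
    n,l,s,c=cv2.connectedComponentsWithStats(k)
    for i in range(1,n):
        if s[i,4]>=amin:
            pts=np.argwhere(l==i)[:,::-1]+[x0,y0];yield s[i,4],c[i]+[x0,y0],pts
E
python3 - <<'E'
from h import *
t=cv2.imread("pics/top0.png");s=cv2.imread("pics/scene0.png")
B=((100,120,60),(130,255,255));O=((5,150,120),(18,255,255))
for nm,im,bx,z in(("top",t,(220,240,260,285),.112),("top",t,(405,240,465,305),.03),("scene",s,(265,185,300,235),.112),("scene",s,(330,295,405,355),.03)):
    for a,c,p in blobs(im,*B,bx):
        r=cv2.minAreaRect(p.astype(np.float32)); b=plane(nm,cv2.boxPoints(r),z)
        print(nm,bx,a,c.round(1),"plane",plane(nm,[c],z).round(4)[0],"edges",[(b[(i+1)%4]-b[i])[:2].round(4).tolist() for i in(0,1)])
def crop(im,b,k): return cv2.resize(im[b[1]:b[3],b[0]:b[2]],(400,300),interpolation=cv2.INTER_CUBIC)
cv2.imwrite("pics/z.png",np.vstack([np.hstack([crop(t,(208,240,272,288),1),crop(t,(402,246,466,294),1)]),np.hstack([crop(s,(246,182,318,236),1),crop(s,(325,290,405,350),1)])]))
E
```

```text
top (220, 240, 260, 285) 97 [238.1 261.9] plane [0.5019 0.3339 0.112 ] edges [[0.0427, -0.0055], [-0.0027, -0.0183]]
top (405, 240, 465, 305) 18 [434.8 249.5] plane [ 0.5396 -0.2169  0.03  ] edges [[-0.0001, -0.0115], [-0.0086, 0.0003]]
top (405, 240, 465, 305) 17 [450.2 256.2] plane [ 0.52   -0.2605  0.03  ] edges [[-0.0001, -0.0115], [-0.0086, 0.0003]]
top (405, 240, 465, 305) 11 [428.7 291.5] plane [ 0.4199 -0.196   0.03  ] edges [[0.0025, -0.0009], [-0.0078, -0.0229]]
scene (265, 185, 300, 235) 133 [279.4 198.1] plane [0.4877 0.304  0.112 ] edges [[0.0457, -0.0055], [-0.0227, -0.065]]
scene (265, 185, 300, 235) 37 [282.1 212.7] plane [0.4578 0.2091 0.112 ] edges [[0.0409, -0.006], [-0.0068, -0.0194]]
scene (330, 295, 405, 355) 20 [390.2 315.5] plane [ 0.5375 -0.2154  0.03  ] edges [[0.006, -0.0031], [-0.0098, -0.0142]]
scene (330, 295, 405, 355) 6 [338.2 324.2] plane [ 0.4213 -0.1886  0.03  ] edges [[0.0019, -0.001], [-0.0062, -0.0114]]
scene (330, 295, 405, 355) 22 [395.4 330.5] plane [ 0.5194 -0.2612  0.03  ] edges [[0.0057, -0.0029], [-0.0091, -0.0129]]
```

View pics/z.png

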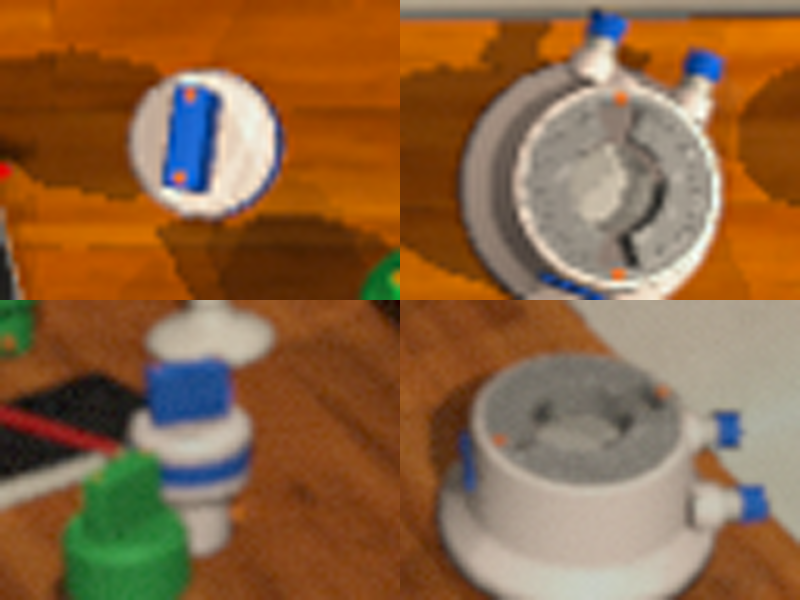

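The crops show the two orange slot dots at top (437,262) and (437,290), or scene (377,308) and (345,318). The bar-end dots are at top (238.4,255) and (236.5,268). I triangulate the dots and check against the circle outlines.

```bash
python3 - <<'E'
from h import *
t=cv2.imread("pics/top0.png");s=cv2.imread("pics/scene0.png")
def dot(im,p,r=2):
    x,y=map(round,p);w=im[y-r:y+r+1,x-r:x+r+1].astype(float);w=np.clip(w[...,2]-w[...,0]-40,0,None)
    g=np.mgrid[y-r:y+r+1,x-r:x+r+1];return [(w*g[1]).sum()/w.sum(),(w*g[0]).sum()/w.sum()]
D=[dot(t,(437.2,261.7)),dot(t,(436.9,289.7))];S=[dot(s,(377.4,308.4)),dot(s,(345,318))]
print(np.round(D,1),np.round(S,1))
for n,q in(("top",D),("scene",S)):
    P=plane(n,q,.06)[:,:2];v=P[0]-P[1];print(n,"slots",P.round(4),"c",P.mean(0).round(4),"len",np.linalg.norm(v).round(4),"ang",np.degrees(np.arctan2(v[1],v[0])).round(2))
for a,b in zip(D,S):print(two(a,b))
C=[dot(t,(238.4,255.2)),dot(t,(236.5,268.3))];P=plane("top",C,.112)[:,:2];v=P[0]-P[1]
print("cart",P.round(4),P.mean(0).round(4),np.linalg.norm(v),np.degrees(np.arctan2(v[1],v[0])))
h=cv2.cvtColor(t,cv2.COLOR_BGR2HSV)
def circ(box,z,lo,hi):
    x0,y0,x1,y1=box;k=cv2.inRange(h[y0:y1,x0:x1],lo,hi);k=cv2.morphologyEx(k,cv2.MORPH_CLOSE,np.ones((3,3)))
    c=max(cv2.findContours(k,0,1)[0],key=cv2.contourArea);c=cv2.convexHull(c)[:,0]+[x0,y0]
    P=plane("top",c,z);e=cv2.minEnclosingCircle((P[:,:2]*1000).astype(np.float32));f=cv2.fitEllipse((P[:,:2]*1000).astype(np.float32));print(z,e,f)
circ((220,240,262,285),.078,(0,0,110),(180,70,255))
circ((402,246,466,300),.06,(0,0,60),(180,70,255))
# scene: cartridge bar top corner blobs
for a,c,p in blobs(s,(100,120,60),(130,255,255),(265,185,300,235)):print(a,c,p.min(0),p.max(0))
print(two((238.1,261.9),(279.4,198.1)))
print("bar proj scene",proj("scene",[[.502,.334,.112],[.502,.334,.095],[.502,.334,.078],[.502,.334,0]]).round(1))
E
```

```text
[[436.8 261.2]
 [436.4 289.4]] [[377.1 307.8]
 [344.3 317.5]]
top slots [[ 0.5043 -0.214 ]
 [ 0.4255 -0.2105]] c [ 0.4649 -0.2123] len 0.0788 ang -2.54
scene slots [[ 0.5043 -0.2101]
 [ 0.4257 -0.2063]] c [ 0.465  -0.2082] len 0.0787 ang -2.77
(array([ 0.50330936, -0.21292814,  0.0625201 ]), np.float64(0.0018325741286428516))
(array([ 0.42478125, -0.20944133,  0.06280106]), np.float64(0.0017153276352082627))
cart [[0.5216 0.3345]
 [0.4854 0.339 ]] [0.5035 0.3368] 0.03650452631339514 -7.16225644748502
0.078 ((502.2716369628906, 334.3184509277344), 33.048954010009766) ((502.3427429199219, 334.04400634765625), (63.89804458618164, 65.38056182861328), 108.38029479980469)
0.06 ((503.9980773925781, -205.85159301757812), 98.42144012451172) ((610.1661376953125, -210.51173400878906), (186.23475646972656, 411.3354187011719), 85.01824951171875)
133 [279.42105263 198.13533835] [272 193] [286 203]
37 [282.10810811 212.72972973] [275 210] [289 214]
(array([0.50158962, 0.33735376, 0.0957527 ]), np.float64(0.002529315273629949))
bar proj scene [[280.1 193.6]
 [280.4 198.7]
 [280.6 203.7]
 [281.7 225.9]]
```

Cartridge: (0.502,0.334), bar at -7.2°, enclosing circle radius 33.0 mm (nominal 33). Collar: about (0.465,-0.2105), slot line at -2.6°, which is 0.33 rad from the base x-axis and within the stated range. I move above the cartridge.

```bash
python3 -m jog '[[[0.04,-0.016,0,0,0,1.5,0],[0.08,-0.032,0,0,0,3,0],[0.12,-0.048,0,0,0,5,0],[0.16,-0.064,0,0,0,6.5,0],[0.2,-0.08,0,0,0,8,0],[0.24,-0.097,0,0,0,9.5,0],[0.28,-0.113,0,0,0,11,0],[0.31,-0.127,0,0,0,12.5,0],[0.329,-0.135,0,0,0,13,0],[0.329,-0.135,0,0,0,13,0]]]'; python3 -c "
from h import *
o=bot.get_obs();print(o['eef_pos'],o['tool_rot'],o['ft_force'])"
```

```text
clock: 0.93
eef_pos: [0.5059, 0.3313, 0.2378]
tool_rot: [0.066, 0.998, -0.001, 0.0]
ft_force: [-0.4, 1.0, -0.1]
grip_width: 0.0853
[0.50585304 0.33126782 0.23775096] [ 6.58748141e-02  9.97827569e-01 -7.85767894e-04  1.82811072e-04] [-0.40728535  0.98172975 -0.06998554]
```

```bash
python3 -m jog '[[[0,0,0,0,0,0,0],[0,0,-0.03,0,0,0,0],[0,0,-0.06,0,0,0,0],[0,0,-0.09,0,0,0,0],[0,0,-0.1,0,0,0,0],[0,0,-0.1,0,0,0,0],[0,0,-0.1,0,0,0,0]]]'; python3 - <<'E'
from h import *
s=bot.camera("scene");t=bot.camera("top")
a=cv2.resize(s[150:246,230:358],(800,600))[:, :]
b=cv2.resize(t[225:297,190:286],(800,600))
cv2.imwrite("pics/g1.png",np.hstack([cv2.resize(a,(400,300)),cv2.resize(b,(400,300))]))
E
```

```text
clock: 1.52
eef_pos: [0.5009, 0.3348, 0.1398]
tool_rot: [0.062, 0.998, -0.0, -0.0]
ft_force: [0.6, 0.6, 0.9]
grip_width: 0.0852
```

View pics/g1.png

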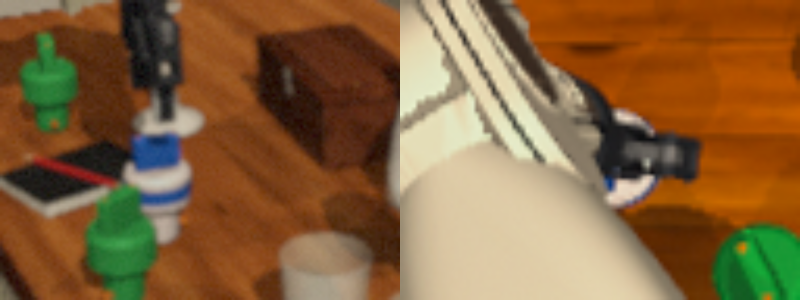

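The gripper is above the cartridge and centred on the bar; the scene crop shows the finger directly over it. I descend and grip.

```bash
python3 -m jog '[[[0.001,0.001,-0.025,0,0,0,0],[0.001,0.001,-0.045,0,0,0,0],[0.001,0.001,-0.05,0,0,0,0],[0.001,0.001,-0.05,0,0,0,0],[0.001,0.001,-0.05,0,0,0,80],[0.001,0.001,-0.05,0,0,0,140],[0.001,0.001,-0.05,0,0,0,180]]]' && python3 -m jog '[[[0,0,0,0,0,0,190],[0,0,0,0,0,0,200],[0,0,0,0,0,0,210],[0,0,0,0,0,0,220],[0,0,0,0,0,0,255],[0,0,0,0,0,0,255],[0,0,0,0,0,0,255]]]'
```

```text
clock: 2.2
eef_pos: [0.5038, 0.3359, 0.0912]
tool_rot: [0.063, 0.998, 0.001, 0.001]
ft_force: [-0.3, 1.0, -0.0]
grip_width: 0.0517
clock: 2.78
eef_pos: [0.5032, 0.3355, 0.0899]
tool_rot: [0.063, 0.998, 0.0, 0.0]
ft_force: [-0.1, 0.7, 4.3]
grip_width: 0.0151
```

```bash
python3 -m jog '[[[0,0,0.01,0,0,0,255],[0,0,0.03,0,0,0,255],[0,0,0.06,0,0,0,255],[0,0,0.09,0,0,0,255],[0,0,0.12,0,0,0,255],[0,0,0.14,0,0,0,255],[0,0,0.14,0,0,0,255],[0,0,0.14,0,0,0,255],[0,0,0.14,0,0,0,255]]]'; python3 - <<'E'
from h import *
s=bot.camera("scene")
cv2.imwrite("pics/l1.png",cv2.resize(s[80:260,200:440],(800,600),interpolation=cv2.INTER_CUBIC))
E
```

```text
clock: 3.53
eef_pos: [0.502, 0.3346, 0.2278]
tool_rot: [0.063, 0.998, -0.001, -0.001]
ft_force: [-0.4, -0.2, -1.5]
grip_width: 0.0151
```

View pics/l1.png

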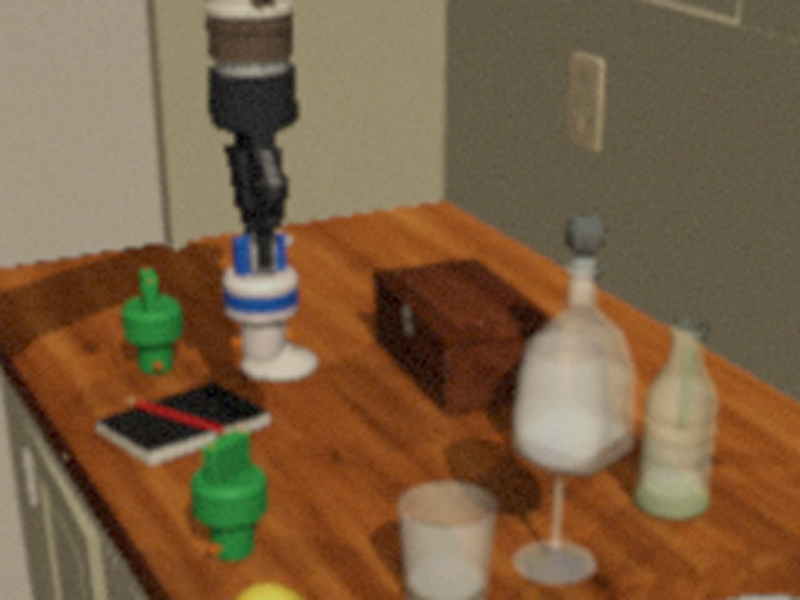

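The cartridge hangs upright and the wrist reads -1.5 N, which matches its weight. I carry it to above the base.

```bash
python3 -m jog '[[[-0.003,-0.03,0,0,0,0,255],[-0.006,-0.067,0,0,0,0.5,255],[-0.009,-0.105,0,0,0,1,255],[-0.012,-0.142,0,0,0,1.5,255],[-0.015,-0.18,0,0,0,2,255],[-0.018,-0.217,0,0,0,2.3,255],[-0.021,-0.255,0,0,0,2.6,255],[-0.024,-0.292,0,0,0,3,255],[-0.027,-0.325,0,0,0,3.3,255],[-0.03,-0.355,0,0,0,3.6,255]]]' && python3 -m jog '[[[-0.001,-0.035,0,0,0,0.3,255],[-0.002,-0.07,0,0,0,0.6,255],[-0.003,-0.105,0,0,0,0.8,255],[-0.005,-0.14,0,0,0,0.9,255],[-0.007,-0.17,0,0,0,1,255],[-0.007,-0.185,0,0,0,1,255],[-0.007,-0.19,0,0,0,1,255],[-0.007,-0.19,0,0,0,1,255],[-0.007,-0.19,0,0,0,1,255]]]'
```

```text
clock: 4.42
eef_pos: [0.4709, -0.0218, 0.2275]
tool_rot: [0.032, 0.999, -0.0, -0.002]
ft_force: [0.3, -0.4, 0.3]
grip_width: 0.015
clock: 5.17
eef_pos: [0.4651, -0.2089, 0.2281]
tool_rot: [0.023, 1.0, 0.001, -0.001]
ft_force: [0.0, 0.0, -0.8]
grip_width: 0.0153
```

```bash
python3 -m jog '[[[0,-0.0015,-0.02,0,0,0,255],[0,-0.0015,-0.04,0,0,0,255],[0,-0.0015,-0.06,0,0,0,255],[0,-0.0015,-0.067,0,0,0,255],[0,-0.0015,-0.067,0,0,0,255],[0,-0.0015,-0.067,0,0,0,255],[0,-0.0015,-0.067,0,0,0,255]]]'; python3 - <<'E'
from h import *
o=bot.get_obs();print(o['eef_pos'],o['tool_rot'])
s=bot.camera("scene");t=bot.camera("top")
cv2.imwrite("pics/s2.png",s);cv2.imwrite("pics/t2.png",t)
a=cv2.resize(s[255:363,310:418],(600,600),interpolation=cv2.INTER_CUBIC);cv2.imwrite("pics/a1.png",a)
E
```

```text
clock: 5.75
eef_pos: [0.4667, -0.211, 0.1635]
tool_rot: [0.022, 1.0, -0.0, 0.001]
ft_force: [0.9, -0.2, -1.0]
grip_width: 0.0153
[ 0.46670029 -0.2110098   0.16352772] [ 2.22648212e-02  9.99751601e-01 -3.40513744e-04  9.47805224e-04]
```

View pics/a1.png

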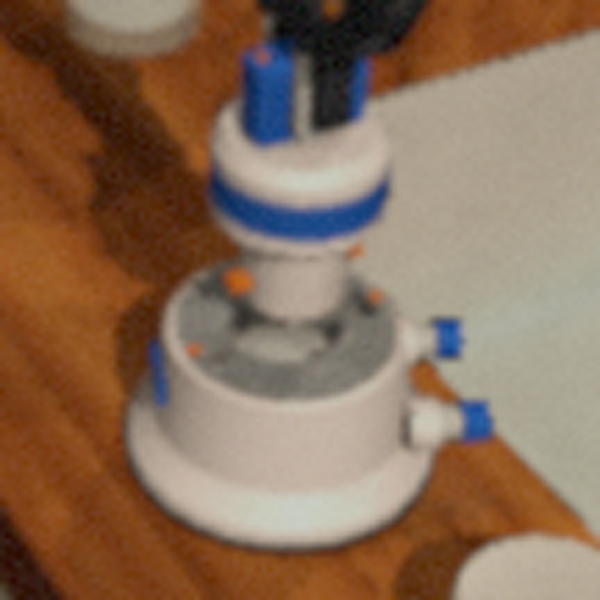

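Scene view: the nose hangs centred over the collar and the lugs point at the slot dots, with the left lug at about (353,305) and the slot dots at (345,318) and (377,308). I put numbers on the offset within this one camera so the calibration bias cancels.

```bash
python3 - <<'E'
from h import *
s=cv2.imread("pics/s2.png")
for a,c,p in blobs(s,(100,120,60),(130,255,255),(310,255,386,302),4):print(a,c.round(1),p.min(0),p.max(0))
hsv=cv2.cvtColor(s,cv2.COLOR_BGR2HSV)
z0=.0735
R=bot.camera_model("scene")["T"];r=np.array(R)[:3,0]*[1,1,0]
for y in(285,288,290): # band rows
    pass
for nm,xy in(("tcp",(.4667,-.211)),("dots(scene)",(.465,-.2082))):
    print(nm,"axis",proj("scene",[[*xy,z] for z in(.06,.09,.13)]).round(2).tolist(),"band edges",proj("scene",[[*(np.array(xy)+k*.033*r[:2]),.13] for k in(-1,1)]).round(1).tolist())
# orange lug blobs
for a,c,p in blobs(s,(3,140,120),(18,255,255),(345,298,380,313),3):
    print("or",a,c.round(1),plane("scene",[c],z0+.0145).round(4),plane("scene",[c],.06).round(4))
for v in (-2.6,):
    u=np.array([np.cos(np.radians(v)),np.sin(np.radians(v))])
    print("lug expected rel: ",(-.027*u).round(4))
print(hsv[304:307,350:358].tolist()[1])
# nose edge columns on rows 304..308
g=s.astype(int);print([ (y,[int(v) for v in (g[y,345:382].min(1))]) for y in(305,)])
E
```

```text
123 [357.9 271.6] [354 262] [362 280]
25 [373.9 269.8] [373 265] [375 275]
133 [362.9 293.5] [348 288] [378 297]
tcp axis [[362.38, 313.11], [363.08, 301.86], [364.05, 286.23]] band edges [[347.8, 286.2], [380.2, 286.2]]
dots(scene) axis [[361.0, 312.59], [361.68, 301.34], [362.62, 285.72]] band edges [[346.4, 285.7], [378.8, 285.7]]
or 19 [352.2 305.1] [[ 0.4424 -0.2078  0.088 ]] [[ 0.4611 -0.1777  0.06  ]]
lug expected rel:  [-0.027   0.0012]
[[10, 161, 122], [12, 215, 160], [13, 217, 181], [14, 218, 186], [12, 184, 184], [10, 125, 163], [13, 65, 148], [14, 46, 154]]
[(305, [82, 83, 73, 66, 54, 45, 25, 27, 27, 51, 83, 110, 126, 133, 138, 144, 146, 149, 148, 153, 152, 155, 152, 148, 143, 135, 121, 111, 104, 110, 123, 136, 143, 149, 148, 148, 145])]
```

The offset within the scene camera is about 1 mm in x. I correct it and lower gently, watching the force.

```bash
python3 -m jog '[[[-0.001,0.0005,-0.008,0,0,0,255],[-0.001,0.0005,-0.016,0,0,0,255],[-0.001,0.0005,-0.022,0,0,0,255],[-0.001,0.0005,-0.022,0,0,0,255],[-0.001,0.0005,-0.022,0,0,0,255],[-0.001,0.0005,-0.022,0,0,0,255]]]';  python3 -m jog '[[[0,0,-0.002,0,0,0,255],[0,0,-0.004,0,0,0,255],[0,0,-0.006,0,0,0,255],[0,0,-0.006,0,0,0,255],[0,0,-0.006,0,0,0,255]]]'
```

```text
clock: 6.35
eef_pos: [0.4647, -0.2108, 0.1401]
tool_rot: [0.023, 1.0, 0.0, -0.0]
ft_force: [0.7, 0.4, -1.0]
grip_width: 0.0151
clock: 6.77
eef_pos: [0.4649, -0.2109, 0.1344]
tool_rot: [0.023, 1.0, -0.0, 0.0]
ft_force: [0.2, -0.6, -1.1]
grip_width: 0.0149
```

```bash
python3 -m jog '[[[0,0,-0.002,0,0,0,255],[0,0,-0.004,0,0,0,255],[0,0,-0.004,0,0,0,255],[0,0,-0.004,0,0,0,255]]]';  python3 -m jog '[[[0,0,-0.002,0,0,0,255],[0,0,-0.003,0,0,0,255],[0,0,-0.003,0,0,0,255],[0,0,-0.003,0,0,0,255]]]'
```

```text
clock: 7.1
eef_pos: [0.465, -0.2109, 0.1306]
tool_rot: [0.023, 1.0, -0.0, 0.0]
ft_force: [-0.1, -0.8, 2.4]
grip_width: 0.0153
clock: 7.43
eef_pos: [0.465, -0.2109, 0.1276]
tool_rot: [0.023, 1.0, -0.0, 0.0]
ft_force: [-1.1, -0.3, 4.4]
grip_width: 0.0155
```

The force rises at about 0.7 N/mm, and 5.9 N of spring force (weight included) at origin 38 mm matches the spring. So the lugs are in the slots. I push to origin about 30.5 mm.

```bash
python3 -m jog '[[[0,0,-0.002,0,0,0,255],[0,0,-0.004,0,0,0,255],[0,0,-0.006,0,0,0,255],[0,0,-0.007,0,0,0,255],[0,0,-0.007,0,0,0,255],[0,0,-0.007,0,0,0,255]]]'; python3 -c "
from h import *
o=bot.get_obs();print(o['eef_pos'],o['ft_force'],o['ft_torque'])"
```

```text
clock: 7.93
eef_pos: [0.4651, -0.211, 0.1212]
tool_rot: [0.023, 1.0, -0.0, 0.001]
ft_force: [-1.8, 0.4, 9.1]
grip_width: 0.015
[ 0.46506321 -0.21095621  0.12121978] [-1.82753812  0.38856407  9.05554269] [ 0.22306438  0.43130411 -0.03759744]
```

```bash
python3 -m jog '[[[0,0,-0.0007,0,0,0,255],[0,0,-0.0007,0,0,-3,255],[0,0,-0.0007,0,0,-7,255],[0,0,-0.0007,0,0,-11,255],[0,0,-0.0007,0,0,-15,255],[0,0,-0.0007,0,0,-20,255],[0,0,-0.0007,0,0,-20,255],[0,0,-0.0007,0,0,-20,255]]]'; python3 -c "
from h import *
o=bot.get_obs();print(o['eef_pos'],o['ft_force'],o['ft_torque'],o['joint_pos'])"
```

```text
clock: 8.6
eef_pos: [0.466, -0.2114, 0.121]
tool_rot: [0.196, 0.981, -0.0, 0.002]
ft_force: [-0.2, -0.3, 9.3]
grip_width: 0.0151
[ 0.46596426 -0.21136184  0.12102579] [-0.18844989 -0.25582584  9.26162571] [ 0.0823579   0.20836791 -0.01771269] [-4.25815884e-01  3.44154930e-01 -1.74720926e-01  1.04846850e+00
 -4.94848781e-05 -3.07861428e-02]
```

```bash
python3 -m jog '[[[0,0,0,0,0,-5,255],[0,0,0,0,0,-10,255],[0,0,0,0,0,-15,255],[0,0,0,0,0,-20,255],[0,0,0,0,0,-25,255],[0,0,0,0,0,-30,255],[0,0,0,0,0,-34,255],[0,0,0,0,0,-38,255],[0,0,0,0,0,-38,255],[0,0,0,0,0,-38,255]]]'; python3 -m jog '[[[0,0,0,0,0,-3,255],[0,0,0,0,0,-6,255],[0,0,0,0,0,-8,255],[0,0,0,0,0,-8,255],[0,0,0,0,0,-8,255]]]'; python3 -c "
from h import *
o=bot.get_obs();print(o['eef_pos'],o['ft_force'],o['ft_torque'],o['joint_pos'])"
```

```text
clock: 9.43
eef_pos: [0.466, -0.2115, 0.1211]
tool_rot: [0.505, 0.863, 0.0, 0.002]
ft_force: [-0.9, -0.6, 9.9]
grip_width: 0.0155
clock: 9.85
eef_pos: [0.4658, -0.2114, 0.121]
tool_rot: [0.564, 0.826, 0.0, 0.002]
ft_force: [-0.9, -0.3, 9.1]
grip_width: 0.0151
[ 0.46579736 -0.21142023  0.12098922] [-0.92942669 -0.30530773  9.11549345] [-0.03771549  0.23357614 -0.04309058] [-4.25897636e-01  3.44156213e-01 -1.74824369e-01  1.04863799e+00
 -3.21218353e-04  7.71945764e-01]
```

Turned 66.1° with no stop torque. I ease up and check that the spring force stays as it should in the notch.

```bash
python3 -m jog '[[[0,0,0.001,0,0,0,255],[0,0,0.002,0,0,0,255],[0,0,0.003,0,0,0,255],[0,0,0.0035,0,0,0,255],[0,0,0.0035,0,0,0,255]]]'; python3 -m jog '[[[0,0,0.001,0,0,0,255],[0,0,0.002,0,0,0,255],[0,0,0.0025,0,0,0,255],[0,0,0.0025,0,0,0,255],[0,0,0.0025,0,0,0,255]]]'; python3 -c "
from h import *
o=bot.get_obs();print(o['eef_pos'],o['ft_force'],o['ft_torque'])"
```

```text
clock: 10.27
eef_pos: [0.4658, -0.2114, 0.1242]
tool_rot: [0.564, 0.826, 0.0, 0.001]
ft_force: [-0.5, -0.3, 7.3]
grip_width: 0.0157
clock: 10.68
eef_pos: [0.4657, -0.2113, 0.1263]
tool_rot: [0.564, 0.826, 0.0, 0.001]
ft_force: [0.7, -0.6, 4.7]
grip_width: 0.015
[ 0.46574031 -0.21133958  0.12634247] [ 0.73789184 -0.57040612  4.74283138] [-0.18883412 -0.16902304 -0.00505444]
```

```bash
python3 -m jog '[[[0,0,0.0006,0,0,0,255],[0,0,0.0006,0,0,0,255],[0,0,0.0006,0,0,0,255]]]'; python3 -m jog '[[[0,0,0.0006,0,0,0,255],[0,0,0.0006,0,0,0,255],[0,0,0.0006,0,0,0,255]]]'
```

```text
clock: 10.93
eef_pos: [0.4657, -0.2113, 0.1268]
tool_rot: [0.564, 0.826, 0.0, 0.001]
ft_force: [1.7, -1.5, 4.2]
grip_width: 0.0149
clock: 11.18
eef_pos: [0.4655, -0.2112, 0.1272]
tool_rot: [0.564, 0.826, 0.0, 0.001]
ft_force: [2.1, -2.1, 5.3]
grip_width: 0.015
```

```bash
python3 -m jog '[[[0,0,0.0006,0,0,0,255],[0,0,0.0006,0,0,0,255],[0,0,0.0006,0,0,0,255]]]'; python3 -c "
from h import *
o=bot.get_obs();print(o['eef_pos'],o['ft_force'],o['ft_torque'])"
```

```text
clock: 11.43
eef_pos: [0.4651, -0.211, 0.1276]
tool_rot: [0.564, 0.826, 0.0, 0.0]
ft_force: [3.0, -1.4, 3.5]
grip_width: 0.015
[ 0.46514514 -0.21096815  0.12757292] [ 2.97905353 -1.38029123  3.51633217] [-0.53614934 -0.81409988  0.00396429]
```

At the notch roof now: origin is about 37.7 mm and the load is dropping. I release slowly.

```bash
python3 -m jog '[[[0,0,0,0,0,0,200],[0,0,0,0,0,0,190],[0,0,0,0,0,0,180],[0,0,0,0,0,0,160],[0,0,0,0,0,0,120],[0,0,0,0,0,0,60],[0,0,0,0,0,0,0],[0,0,0,0,0,0,0],[0,0,0,0,0,0,0],[0,0,0,0,0,0,0]]]';python3 -m jog '[[[0,0,0.02,0,0,0,0],[0,0,0.05,0,0,0,0],[0,0,0.08,0,0,0,0],[0,0,0.12,0,0,0,0],[-0.04,0.02,0.15,0,0,0,0],[-0.08,0.04,0.15,0,0,0,0],[-0.12,0.06,0.15,0,0,0,0],[-0.12,0.08,0.15,0,0,0,0],[-0.12,0.08,0.15,0,0,0,0]]]'; python3 - <<'E'
from h import *
s=bot.camera("scene");t=bot.camera("top")
cv2.imwrite("pics/s3.png",s);cv2.imwrite("pics/t3.png",t)
cv2.imwrite("pics/f1.png",np.hstack([cv2.resize(s[255:363,320:401],(400,533),interpolation=cv2.INTER_CUBIC),cv2.resize(t[240:321,405:466],(400,533),interpolation=cv2.INTER_CUBIC)]))
E
```

```text
clock: 12.27
eef_pos: [0.4648, -0.2108, 0.1274]
tool_rot: [0.564, 0.826, 0.0, 0.0]
ft_force: [0.1, -0.2, -0.3]
grip_width: 0.0851
clock: 13.02
eef_pos: [0.341, -0.1279, 0.2781]
tool_rot: [0.563, 0.826, 0.001, -0.001]
ft_force: [0.1, -0.0, -0.4]
grip_width: 0.0851
```

View pics/f1.png

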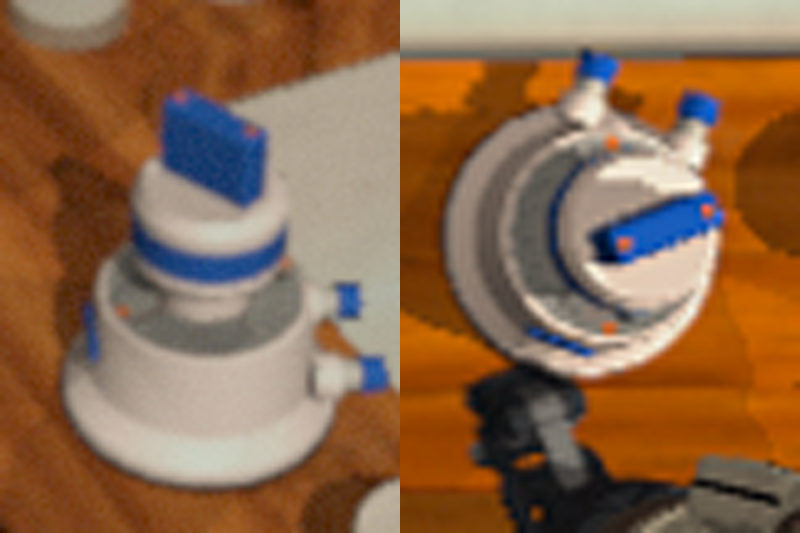

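View pics/s3.png

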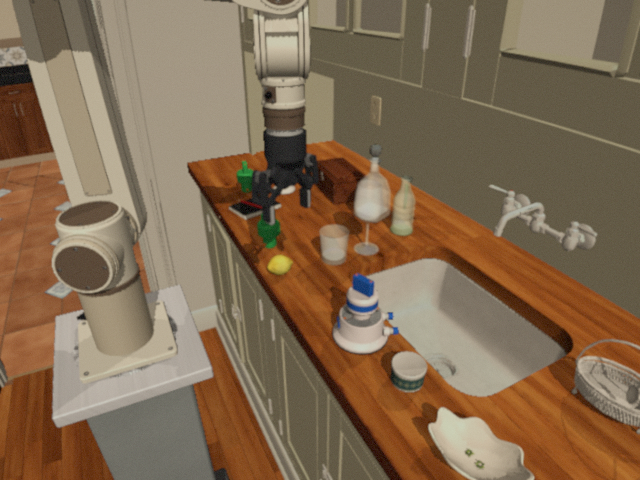

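Both views show the cartridge seated upright and the bystanders in place. I check the angle and height with numbers before handing in.

```bash
python3 - <<'E'
from h import *
T=[(439.5,277.1),(452,272.1)];S=[(320+179/4.94,255+97/4.935),(320+252/4.94,255+131/4.935)]
for n,q in(("top",T),("scene",S)):
    P=plane(n,q,.15)[:,:2];v=P[1]-P[0];print(n,P.round(4),P.mean(0).round(4),np.linalg.norm(v).round(4),np.degrees(np.arctan2(v[1],v[0])).round(1))
print(two(T[0],S[0]),two(T[1],S[1]))
for n in("top","scene"):
    a=cv2.imread(f"pics/{n}0.png");b=cv2.imread(f"pics/{n[0]}3.png")
    d=cv2.absdiff(a,b).max(2)>60
    for nm,bx in({"scene":dict(lemon=(265,252,295,278),tumbler=(316,222,352,266),wine=(352,165,392,258),tin=(388,350,430,393)),"top":dict(tin=(470,255,505,288))}[n]).items():
        print(n,nm,d[bx[1]:bx[3],bx[0]:bx[2]].mean().round(3))
E
```

```text
top [[ 0.4576 -0.1966]
 [ 0.4704 -0.2295]] [ 0.464  -0.2131] 0.0353 -68.8
scene [[ 0.458  -0.1929]
 [ 0.472  -0.2269]] [ 0.465  -0.2099] 0.0368 -67.7
(array([ 0.45701223, -0.19573094,  0.15217068]), np.float64(0.001317663589419286)) (array([ 0.47041651, -0.2290103 ,  0.15184404]), np.float64(0.00017132545162007663))
top tin 0.0
scene lemon 0.0
scene tumbler 0.0
scene wine 0.0
scene tin 0.0
```

```bash
python3 -c "
from workcell import bot
print(bot.job_done(),bot.get_obs()['clock'])"
```

```text
the job is handed in; nothing more can be done
the job is handed in; nothing more can be done
```

The cartridge is fitted, locked and released. I handed the job in at about 13 s of the 61 s allowed; the hand-in gives no verdict.

**What I did:** I gripped the cartridge by its bar and lowered its lugs into the collar slots. I pushed it down against the spring to an origin height of about 31 mm; the highest wrist force I read was 9.9 N. I then turned it 66° clockwise without meeting the stop, let the spring lift it to about 38 mm, opened the gripper and backed away.

**Last checks:**
- **Angle:** the bar reads -68.8° in the top view and -67.7° in the scene view, against -68.5° expected.
- **Height:** the bar top measures 152 mm against 150 mm expected. The same two-view method read about 2.7 mm high on the collar, so this agrees with the locked height.
- **Position:** the cartridge is upright and centred on the collar within the calibration error. The two cameras disagreed by 3–4 mm in y throughout.
- **Bystanders:** the glasses, the lemon and the tin show no change from the first pictures.
- **Sideways load:** it rose to about 3 N just before release as the lugs met the top of the notch, and was gone after release.

I did not try turning the locked cartridge back; that it is locked rests on the height, angle and spring forces.

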